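Dock the programming jig and hold its pressure plate down on the dowels

ROBOT

A 7-joint arm with a two-finger parallel gripper is mounted at the origin on the work surface. World frame = base frame: x ahead of the robot, y to its left, z up, the work surface at z = 0. Lengths are in m, angles in degrees, forces in N, time in s.
With the tool pointing down it reaches from about 0.35 to 0.775 m from the base axis. Payload 3.1 kg.
Tool frame: the origin (TCP) lies midway between the tips of the shut fingers; the grasp point (between the pads) lies 19 mm behind it (bot.grasp_offset is the y of the grasp point in the tool frame, in m); y points along the fingers, z is the direction in which the jaws open and shut, and the axes are right-handed (so a half turn about y gives the same grasp; the last joint's range is limited). The gripper opens to 85 mm and grips with 20 to 120 N. Pads are 22 mm wide; open, the fingers measure 114 mm over their backs; the gripper's body (76 mm by 85 mm) begins 54 mm behind the grasp point. The pads swing forward as they close: fully open they stand 13 mm farther back than shut.
Start: joints at [70.319, 17.813, 0.802, 86.603, -0.252, 75.585, -1.558], TCP at [0.164, -0.525, 0.231] pointing down, gripper open.
Joint ranges: [-154.91, 154.91], [-16.99, 109.72], [-72.82, 74.43], [7.12, 147.25], [-82.49, 262.49], [11.32, 116.49], [-174.64, 174.64]. Speed limits (degrees/s): [159.86, 159.86, 180, 180, 180, 180, 180].

INTERFACE

Orientations are given as a 3x3 rotation matrix whose columns are the frame's x, y, z axes.
In Python, from rig import readout, capture, finish_job, bot gives the robot as it stands.
- The arm moves only by the tool apply_moves, never from a script. Its argument "moves" is a list that holds one entry, the list of rows, each a list of 7 numbers: the closure, from 0 (fully open) to 1 (shut), then the shift along the tool's x, y, z in mm, then the turn, a rotation vector about the tool's x, y, z in rad. A call has 1 to 12 rows; each row is the pose to reach, as a shift and turn from the pose measured when the call began, along the tool's axes at that moment; what a row does not reach only later rows make up. A row lasts 1/10 s, in which the tool goes at most 50 mm and 8.59 degrees, less where a joint would pass 70% of its speed; a pose out of reach is approached as far as the arm can. A call with a gripper value outside its range is refused whole. The fingers move at their own pace and stop on an object; the grip force is fixed at half the most. Time passes only in rows, so rows that repeat a pose let the fingers close. It gives the time, the measured TCP pose, the force and the opening at its end, in the units of the state.
- readout.sense(): the state, without advancing time (a new reading comes with each control period).
- capture(name): name is "side" or "top" or "wrist"; returns a dict with "image" (400x640x3 uint8, red, green, blue), "fov_y" (degrees; the focal length in pixels is half the picture's height over the tangent of half this angle, whatever the lens; pixels are square), "cx", "cy" (the principal point, pixels), "world_from_camera" (4x4, takes a point from camera to world coordinates). Camera axes: x right, y up, looking along -z (the intrinsics and any distortion apply to the point x, -y, -z); pixel columns grow to the right and rows downward; lengths in m; the calibration is good to about 2 mm. A picture is of the moment at which its call begins. There is no depth.
- finish_job(): hands the job in, once; it reports no verdict.
The state is a dict: "clock": time; "joints": joint angles; "qvel": joint speeds; "effort": joint torques, N m; "eef_pos": TCP position; "tool_rot": TCP orientation; "wrist_force": force on the tool from outside, world axes, zero at the start; "torque": the same for the moment, N m; "grip_width": finger opening in m.
Only numpy, scipy, OpenCV 4.12 (cv2) and the standard library are available. Lean on these libraries where they do the work, as an engineer would, in place of code of your own. Each camera call takes 0.05 s, during which the arm holds its last target.

TASK

Get the programming jig working: first slide its carriage by the black knob all the way in to its stop at the beige dock, then fit the black pressure plate over the two guide dowels (red-ringed bore on the red-collared dowel) and press it fully down against the spring probes onto its stops. Finish while still holding the plate pressed down with the carriage home - do not let go, the board is being programmed - and leave the other things on the bench where they lie.

Things in the scene. Friction and masses are not known exactly. Their poses are not given: they have to be found in the camera images.
- jig: The programming jig's base, screwed down: grey, 440 x 170 x 12 mm, on a 2 mm bench mat. Origin at the middle of its underside; x along the rails towards the beige dock housing, z up. The dock spans x +139 to +209 mm, 150 mm wide, its top 102 mm above the bench (buttons 108).
- carriage (a joint): Travel (m) of the aluminium carriage along the jig's x: 0 drawn out, 0.120 home against its stop (4 mm of air to the dock); starts 60 to 120 mm short of home. About 5 N of rail friction holds it where it is left. Its slab is 170 (along x) x 130 x 20 mm, top 44 mm above the bench; its middle is at jig x -70 mm plus the travel, y 0.
- pull_knob (a point): Black round pull knob, 25 mm in diameter, upright on a tongue at the carriage's outer end (away from the dock); the point is on its axis, 62 mm above the bench. Knob top 18 mm above the point, lower rim 18 mm below, tongue 28 mm below. Axes as the jig's. 115 mm from the carriage's middle.
- dowel_a (a point): Tip of guide dowel A on the carriage: upright steel pin 8 mm in diameter, 26 mm tall with its 8 mm bullet nose, on a RED collar 16 mm in diameter. The tip is 92 mm above the bench, 48 mm above the slab. Axes: x along the slide to the dock, y left of that, z up. The carriage's middle is at x +64, y -42 mm from here.
- dowel_b (a point): Tip of guide dowel B: as A but with a dark collar, at x +128, y -72 mm from dowel A in A's axes. Two plain dark pillars 14 mm in diameter, as tall as the collars, stand at x 0, y -84 and x +128, y 0 mm from dowel A: collars and pillars are the plate's four stops, 22 mm above the slab, 66 mm above the bench.
- nest (a joint): How far (m) the sprung nest with the green circuit board (100 x 70 mm, middle of the carriage) is pressed down: 0 up (board top 17 mm above the slab), 0.005 down, when the plate lies on its four stops. Springs push up with 8 N at first, 15 N fully down, more than the plate's weight: it takes 10 to 13 N more to hold the plate down; let go, it rises 5 mm.
- plate: Loose pressure plate: black, 150 x 110 x 10 mm, 0.25 to 0.45 kg, lying grip up on four white pushers 10 mm long. Origin at its middle, level with the pushers' feet (the slab's underside is at z +10 mm); x along its long side. Fits one way round only, its x along the carriage's; starts within 0.9 rad of that. Fully down, its underside is 66 mm above the bench, its middle over the carriage's.
- bore_a (a point): Middle of the lower mouth of the plate's bore A, 10 mm in diameter, right through the plate, with a RED ring around it on top; at x -64, y +42, z +10 mm from the plate's origin. Goes over dowel A; fully down it is 26 mm below that dowel's tip.
- bore_b (a point): The same for bore B (brass ring), at x +64, y -30, z +10 mm from the plate's origin; goes over dowel B, fully down 26 mm below its tip.
- grip (a point): In the plate's yellow upright grip, a solid block 80 mm along the plate's x, 18 mm across (y), from 20 to 62 mm above the plate's origin, on the plate's middle; the point is 45 mm above the origin, 17 mm below the grip's top and 25 mm above the plate's top face.
- screwdriver: Bystander: red screwdriver 160 mm long lying on the mat to the right; leave alone.
- tweezers: Bystander: steel tweezers 120 mm long, 6 mm high, lying on the mat beyond the plate; leave alone.
- part_reel: Bystander: blue component reel 100 mm in diameter, 12 mm high, lying flat; leave alone.
- solder_spool: Bystander: steel solder spool 60 mm in diameter, 44 mm high, beyond the jig; leave alone.
- flux_bottle: Bystander: white bottle with red cap 36 mm in diameter, 85 mm high, beyond the jig; leave alone.
- finished_board: Bystander: green circuit board 96 x 66 mm, 10 mm high, lying between the robot and the jig; leave alone.
- multimeter: Bystander: orange multimeter 75 x 150 x 41 mm lying to the left; leave alone.

How it is judged:
By the outcome, as a careful person would: the job done as asked, in the order asked, and still so for the second after the job is handed in, while the arm keeps its last pose, push and grip.
It also fails if it takes over 54 s, if anything falls off the work surface, if the arm or the gripper's body presses on something with over 40 N, if the wrist force passes 120 N, or if a joint passes its speed limit or range.

## Working session

There is one attempt and no reset: what is moved stays moved. The work goes in short steps, Python scripts to look and compute and a tool call to move; the robot and the scene stay as the last step left them, time stands still between calls to the robot, and variables do not carry over. Pictures are saved under pics/ and viewed, and the job is handed in when it is done.

Besides the shell and the picture viewer there is one more tool, called after "Emit:" in YAML: its name, and indented under it one key for each argument. apply_moves: Moves the arm, as the interface text tells. Its arguments: {"type":"object","properties":{"moves":{"type":"array","items":{"type":"array","items":{"type":"array","items":{"type":"number"}}}}},"required":["moves"]}

```bash
ls; mkdir -p pics; python3 - <<'E'
from rig import readout,capture,bot
import cv2,numpy as np
print(readout.sense()); print(bot.grasp_offset)
for n in ["top","side","wrist"]:
    c=capture(n); cv2.imwrite(f"pics/{n}0.png",c["image"][:,:,::-1]); print(n,[k for k in c],c["fov_y"],c["cx"],c["cy"]); print(np.round(c["world_from_camera"],4)); 
    print({k:v for k,v in c.items() if k not in("image","world_from_camera")})
E
```

```text
pics
{'clock': 0.0, 'joints': array([70.31744945, 17.85916713,  0.80119483, 86.69357686, -0.25278359,
       75.58306672, -1.55922713]), 'qvel': array([-0.0075171 ,  0.00026921,  0.04834896, -0.06276044, -0.09701336,
        0.00642721,  0.13237109]), 'effort': array([-7.66570556e-04, -3.79912984e+01,  1.45381317e-01, -2.30589277e+01,
        1.20377209e-02,  1.36037660e-02,  4.39406207e-06]), 'eef_pos': array([ 0.16329582, -0.52442983,  0.23022179]), 'tool_rot': array([[-9.54775197e-01, -7.73049179e-04,  2.97327640e-01],
       [-2.97328633e-01,  2.20807284e-03, -9.54772647e-01],
       [ 8.15651266e-05, -9.99997263e-01, -2.33806283e-03]]), 'wrist_force': array([ 0.170212  , -0.52848251, -1.26301871]), 'torque': array([ 0.05146805, -0.0003952 ,  0.00027243]), 'grip_width': 0.08534556961992722}
-0.0187
top ['image', 'fov_y', 'cx', 'cy', 'world_from_camera'] 56.351811089936966 320.18047124264575 196.0609492608508
[[-0.0073  0.9936 -0.1125  0.4116]
 [-1.     -0.008  -0.0059  0.028 ]
 [-0.0068  0.1124  0.9936  1.456 ]
 [ 0.      0.      0.      1.    ]]
{'fov_y': 56.351811089936966, 'cx': 320.18047124264575, 'cy': 196.0609492608508}
side ['image', 'fov_y', 'cx', 'cy', 'world_from_camera'] 48.323831032410325 319.60128400900885 197.47299199393333
[[ 0.994   0.0423 -0.1007  0.3732]
 [-0.1076  0.5384 -0.8358 -1.282 ]
 [ 0.0188  0.8416  0.5397  0.9508]
 [ 0.      0.      0.      1.    ]]
{'fov_y': 48.323831032410325, 'cx': 319.60128400900885, 'cy': 197.47299199393333}
wrist ['image', 'fov_y', 'cx', 'cy', 'world_from_camera'] 63.43624409604699 318.4679999801719 194.67762731807778
[[ 0.2983  0.9014  0.3138  0.2449]
 [-0.9545  0.2823  0.0965 -0.4993]
 [-0.0016 -0.3283  0.9446  0.3728]
 [ 0.      0.      0.      1.    ]]
{'fov_y': 63.43624409604699, 'cx': 318.4679999801719, 'cy': 194.67762731807778}
```

View pics/top0.png

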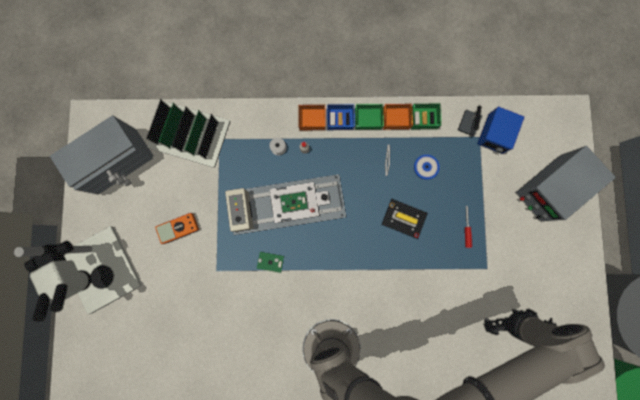

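View pics/side0.png

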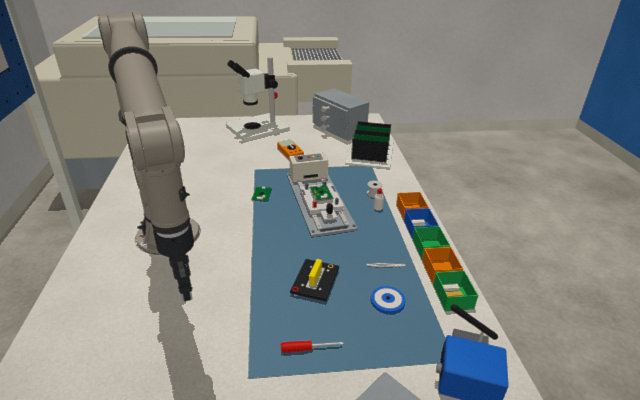

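View pics/wrist0.png

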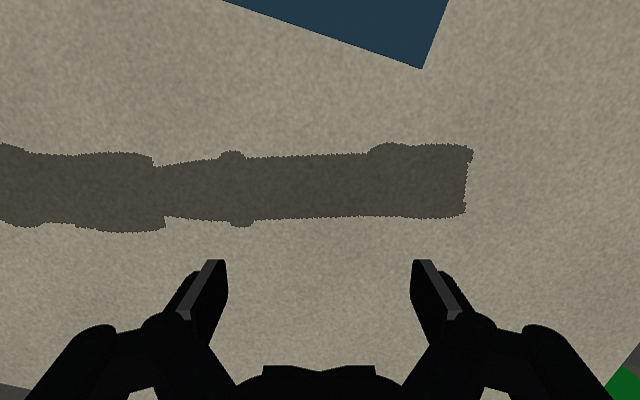

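```bash
cat > h.py <<'E'
import numpy as np,cv2
from rig import readout,capture,bot
def f(c): return 200/np.tan(np.radians(c["fov_y"]/2))
def ray(c,u,v,z):
    T=c["world_from_camera"]; d=T[:3,:3]@np.array([(u-c["cx"])/f(c),-(v-c["cy"])/f(c),-1.]); o=T[:3,3]
    return o+d*(z-o[2])/d[2]
def proj(c,p):
    T=c["world_from_camera"]; q=T[:3,:3].T@(np.array(p)-T[:3,3]); return np.array([c["cx"]+f(c)*q[0]/-q[2], c["cy"]-f(c)*q[1]/-q[2]])
def crop(c,name,x0,y0,x1,y1,s):
    im=c["image"][y0:y1,x0:x1,::-1]; cv2.imwrite("pics/"+name,cv2.resize(im,None,fx=s,fy=s,interpolation=cv2.INTER_CUBIC))
E
python3 - <<'E'
from h import *
c=capture("top"); np.save("top0.npy",c,allow_pickle=True)
crop(c,"tj.png",215,165,355,245,5.5); crop(c,"tp.png",375,190,435,245,10)
c=capture("side"); np.save("side0.npy",c,allow_pickle=True)
crop(c,"sj.png",280,145,365,240,6); crop(c,"sp.png",285,255,345,305,10)
E
```

```text
(no output)
```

View pics/tj.png

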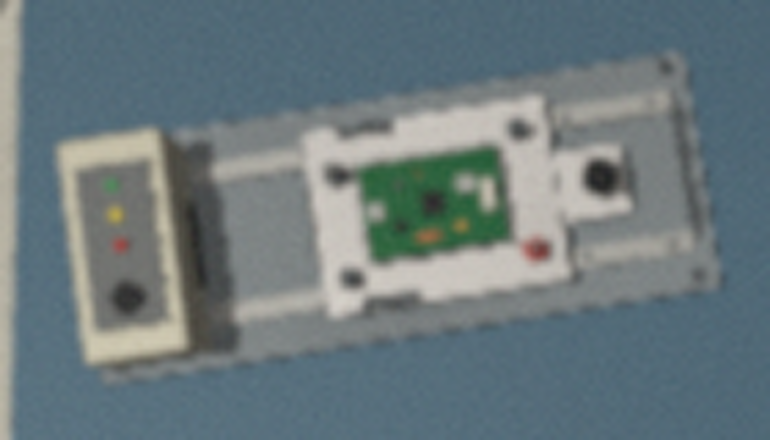

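View pics/tp.png

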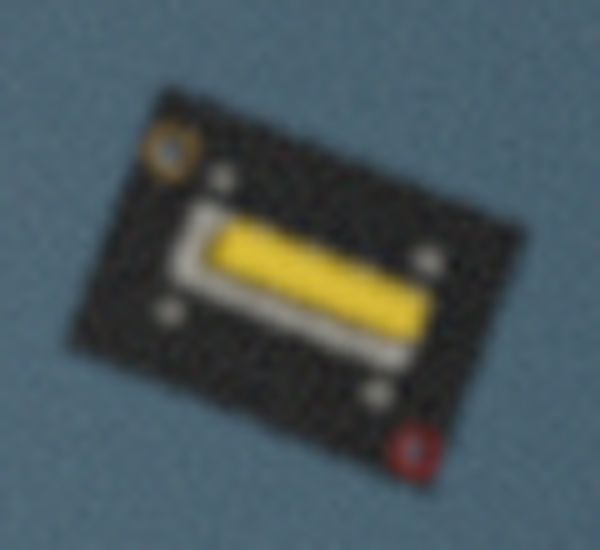

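View pics/sj.png

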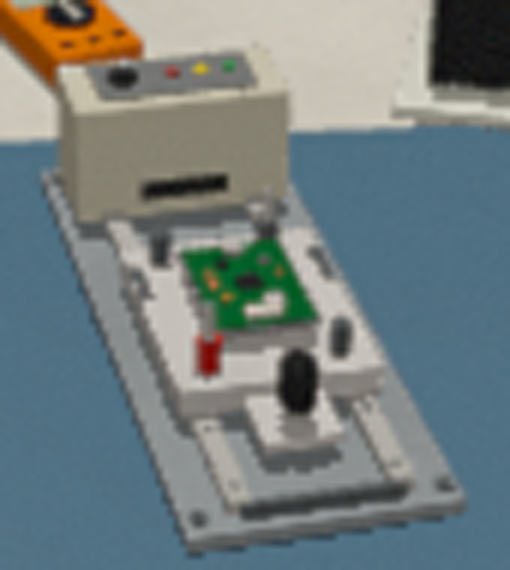

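View pics/sp.png

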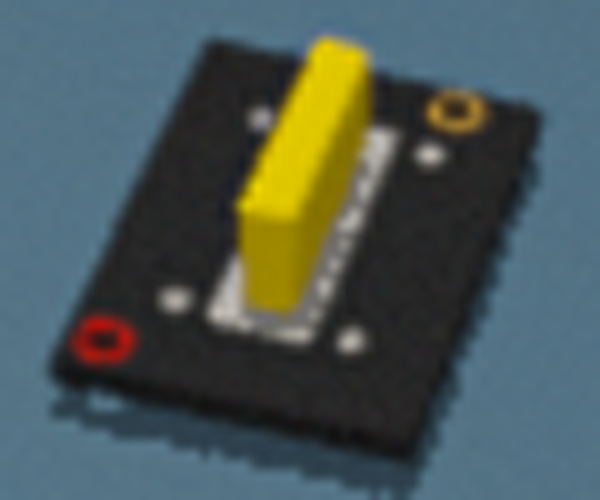

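```bash
cat > fit.py <<'E'
from h import *
from scipy.optimize import least_squares
T=np.load("top0.npy",allow_pickle=True).item();S=np.load("side0.npy",allow_pickle=True).item()
def px(X,Y,s,x0,y0): return x0+(X+.5)/s-.5,y0+(Y+.5)/s-.5
def W(x,y,th,p): 
    c,s=np.cos(th),np.sin(th); return np.array([x+c*p[0]-s*p[1],y+s*p[0]+c*p[1],p[2]])
pt=lambda X,Y:px(X,Y,10,375,190); ps=lambda X,Y:px(X,Y,10,285,255)
P=[(T,pt(414,450),(-.064,.042,.022)),(T,pt(172,150),(.064,-.030,.022)),
(T,pt(72,345),(.075,.055,.022)),(T,pt(165,88),(.075,-.055,.022)),(T,pt(525,228),(-.075,-.055,.022)),(T,pt(432,490),(-.075,.055,.022)),
(S,ps(104,341),(-.064,.042,.022)),(S,ps(457,111),(.064,-.030,.022)),(S,ps(208,40),(.075,.055,.022)),(S,ps(545,105),(.075,-.055,.022)),(S,ps(52,370),(-.075,.055,.022))]
r=least_squares(lambda q:np.concatenate([proj(c,W(*q,p))-u for c,u,p in P]),[.35,-.2,1.3],loss='soft_l1')
print("plate",r.x,np.degrees(r.x[2])); print(np.round(np.array([proj(c,W(*r.x,p))-u for c,u,p in P]),1).tolist())
jt=lambda X,Y:px(X,Y,5.5,215,165); js=lambda X,Y:px(X,Y,6,280,145)
# last flag: 1 = on carriage
J=[(T,jt(545,97),(-.085,-.065,.044),1),(T,jt(302,133),(.085,-.065,.044),1),(T,jt(575,277),(-.085,.065,.044),1),(T,jt(332,315),(.085,.065,.044),1),
(T,jt(600,176),(-.115,0,.080),1),(T,jt(537,249),(-.064,.042,.068),1),(T,jt(360,168),(.05,-.035,.061),1),(T,jt(500,150),(-.05,-.035,.061),1),(T,jt(512,240),(-.05,.035,.061),1),(T,jt(375,262),(.05,.035,.061),1),
(T,jt(682,55),(-.22,-.085,.014),0),(T,jt(718,288),(-.22,.085,.014),0),(T,jt(57,145),(.209,-.075,.102),0),(T,jt(160,130),(.139,-.075,.102),0),(T,jt(190,350),(.139,.075,.102),0),(T,jt(85,365),(.209,.075,.102),0),
(S,js(298,352),(-.115,0,.080),1),(S,js(188,543),(-.22,.085,.014),0),(S,js(465,495),(-.22,-.085,.014),0),(S,js(62,108),(.139,.075,.102),0),(S,js(288,97),(.139,-.075,.102),0),(S,js(209,345),(-.064,.042,.064),1)]
def wj(q,p,f): return W(*q[:3],(p[0]+f*(-.07+q[3]),p[1],p[2]))
r=least_squares(lambda q:np.concatenate([proj(c,wj(q,p,f))-u for c,u,p,f in J]),[.43,.14,1.6,.05],loss='soft_l1')
print("jig",r.x,np.degrees(r.x[2])); print(np.round(np.array([proj(c,wj(r.x,p,f))-u for c,u,p,f in J]),1).tolist())
print("knob",wj(r.x,(-.115,0,.062),1),"dowelA home",wj([*r.x[:3],.12],(-.064,.042,.092),1),"center home",wj([*r.x[:3],.12],(0,0,.066),1))
E
python3 fit.py
```

```text
plate [ 0.48550702 -0.28612688  1.18442594] 67.86260744392163
[[0.5, 0.2], [-0.2, 0.3], [-0.6, 0.3], [0.1, -0.5], [0.8, -0.2], [0.2, 0.4], [0.4, 0.2], [0.1, 0.1], [0.0, -0.3], [-0.1, -0.0], [0.1, -1.1]]
jig [0.54354263 0.16802123 1.7207967  0.03666423] 98.59438814991428
[[0.0, -0.2], [0.2, 0.2], [-0.1, 0.7], [-0.4, 0.8], [0.5, -0.1], [0.2, 0.1], [-0.6, -0.4], [0.2, -1.3], [0.8, 0.7], [-0.7, 0.9], [0.2, -0.5], [0.8, 0.1], [-0.4, -0.0], [-0.2, -0.3], [-0.1, 0.3], [-0.1, 0.6], [0.2, 0.7], [-0.1, -0.9], [0.4, 0.4], [2.0, 0.5], [0.5, -1.5], [-0.1, -0.5]]
knob [0.5657097  0.02135112 0.062     ] dowelA home [0.50410638 0.14790202 0.092     ] center home [0.5360707  0.21745978 0.066     ]
```

```bash
python3 - <<'E'
from h import *
print([ (k,getattr(bot,k)) for k in dir(bot) if not k.startswith('__')])
E
```

```text
[('MotionError', <class 'rig.MotionError'>), ('grasp_offset', -0.0187)]
```

```bash
cat >> h.py <<'E'
from scipy.spatial.transform import Rotation as R
def goto(p,jaw,s=None):
    s=s or readout.sense(); R0=np.array(s["tool_rot"]); a=np.radians(jaw)
    z=np.array([np.cos(a),np.sin(a),0]); y=np.array([0,0,-1.]); x=np.cross(y,z)
    Rt=np.stack([x,y,z],1)
    sh=R0.T@(np.array(p)-s["eef_pos"])*1000; rv=R.from_matrix(R0.T@Rt).as_rotvec()
    print(np.round(sh,1).tolist(),np.round(rv,4).tolist(), "dist",np.linalg.norm(sh),"ang",np.degrees(np.linalg.norm(rv)))
E
python3 -c "
from h import *
goto([.566,.021,.17],8.6)"
```

```text
[-546.7, 61.2, -401.4] [0.001, -1.419, -0.0007] dist 680.965861103159 ang 81.30466677953352
```

Emit:
apply_moves:
  moves:
    - [[0, -40, 0, -30, 0.001, -0.1, -0.0007], [0, -80, 0, -60, 0.001, -0.22, -0.0007], [0, -120, 5, -90, 0.001, -0.34, -0.0007], [0, -160, 10, -120, 0.001, -0.46, -0.0007], [0, -200, 15, -150, 0.001, -0.58, -0.0007], [0, -240, 20, -180, 0.001, -0.7, -0.0007], [0, -280, 25, -210, 0.001, -0.82, -0.0007], [0, -320, 30, -240, 0.001, -0.94, -0.0007], [0, -360, 35, -270, 0.001, -1.06, -0.0007], [0, -400, 40, -300, 0.001, -1.18, -0.0007], [0, -440, 45, -330, 0.001, -1.3, -0.0007], [0, -480, 50, -355, 0.001, -1.419, -0.0007]]

```text
clock: 1.45
eef_pos: [0.5168, -0.0413, 0.1812]
tool_rot: [[0.154, 0.0, 0.988], [-0.988, -0.0, 0.154], [0.0, -1.0, 0.0]]
wrist_force: [0.5, -0.8, 0.8]
grip_width: 0.0853
```

```bash
python3 -c "
from h import *
print(readout.sense()['joints'])
goto([.566,.021,.17],8.6)"
```

```text
[ 28.19881785  19.11390782 -32.66187965  95.18805955  10.94757664
  68.8793209    1.89314109]
[-54.0, 11.2, 58.2] [-0.0004, 0.0049, 0.0005] dist 80.15360714714392 ang 0.28288642594515606
```

Emit:
apply_moves:
  moves:
    - [[0, -27, 5, 29, 0, 0.005, 0], [0, -54, 11, 58, 0, 0.005, 0], [0, -54, 11, 58, 0, 0.005, 0]]

```text
clock: 1.75
eef_pos: [0.5671, 0.0286, 0.1691]
tool_rot: [[0.159, 0.0, 0.987], [-0.987, 0.006, 0.159], [-0.006, -1.0, 0.001]]
wrist_force: [-0.3, 0.4, 0.4]
grip_width: 0.0851
```

```bash
python3 -c "
from h import *
s=readout.sense();print(s['eef_pos'],s['joints'])
c=capture('wrist');np.save('w1.npy',c,allow_pickle=True);crop(c,'w1.png',0,0,640,400,1.25)
for p in [(.5657,.0214,.08)]: print(proj(c,p))
T=c['world_from_camera'];print(np.round(T,3))"
```

```text
[0.56708139 0.0285919  0.16909913] [ 19.22003392  25.72290251 -33.13151551  88.44274596  14.26240956
  70.08134414  -7.03691138]
[314.04675414 209.08987473]
[[ 0.987 -0.151 -0.053  0.554]
 [ 0.16   0.934  0.319  0.112]
 [ 0.002 -0.324  0.946  0.312]
 [ 0.     0.     0.     1.   ]]
```

View pics/w1.png

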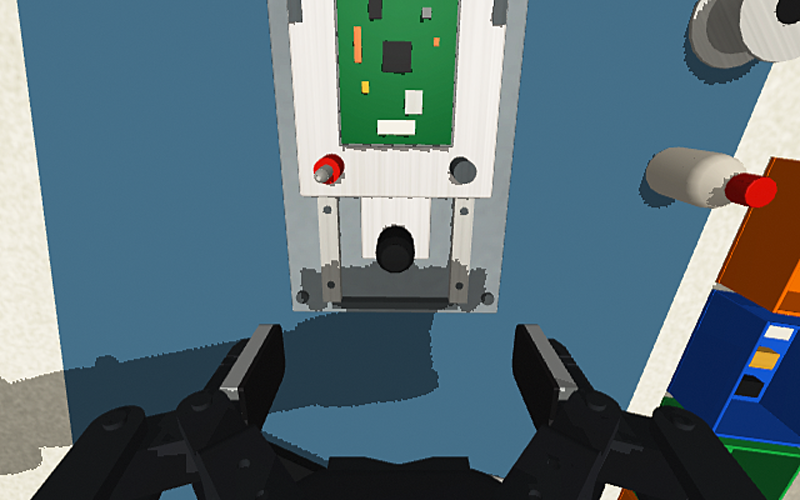

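```bash
python3 -c "
from h import *
s=readout.sense();print(s['eef_pos'])
goto([.566,.024,.046],8.6)"
```

```text
[0.56605328 0.02485787 0.16929675]
[1.1, 123.3, -0.1] [0.0005, 0.0059, -0.0023] dist 123.29974290331535 ang 0.36546946669562785
```

Emit:
apply_moves:
  moves:
    - [[0, 1, 30, 0, 0.0005, 0.006, -0.002], [0, 1, 60, 0, 0.0005, 0.006, -0.002], [0, 1, 90, 0, 0.0005, 0.006, -0.002], [0, 1, 110, 0, 0.0005, 0.006, -0.002], [0, 1, 123, 0, 0.0005, 0.006, -0.002], [0, 1, 123, 0, 0.0005, 0.006, -0.002], [0.4, 1, 123, 0, 0.0005, 0.006, -0.002], [0.8, 1, 123, 0, 0.0005, 0.006, -0.002], [1, 1, 123, 0, 0.0005, 0.006, -0.002], [1, 1, 123, 0, 0.0005, 0.006, -0.002], [1, 1, 123, 0, 0.0005, 0.006, -0.002], [1, 1, 123, 0, 0.0005, 0.006, -0.002]]

```text
clock: 3.0
eef_pos: [0.5659, 0.0241, 0.0474]
tool_rot: [[0.149, -0.0, 0.989], [-0.989, -0.0, 0.149], [0.0, -1.0, -0.0]]
wrist_force: [-2.5, -1.0, 5.7]
grip_width: 0.0231
```

```bash
python3 -c "
from h import *
s=readout.sense();print(s['eef_pos'],s['wrist_force'],s['grip_width'])
c=capture('wrist');np.save('w2.npy',c,allow_pickle=True);crop(c,'w2.png',0,0,640,400,1.25)
"
```

```text
[0.56588201 0.02408639 0.04741588] [-2.48474993 -1.01507394  5.67837202] 0.023132074937352042
```

View pics/w2.png

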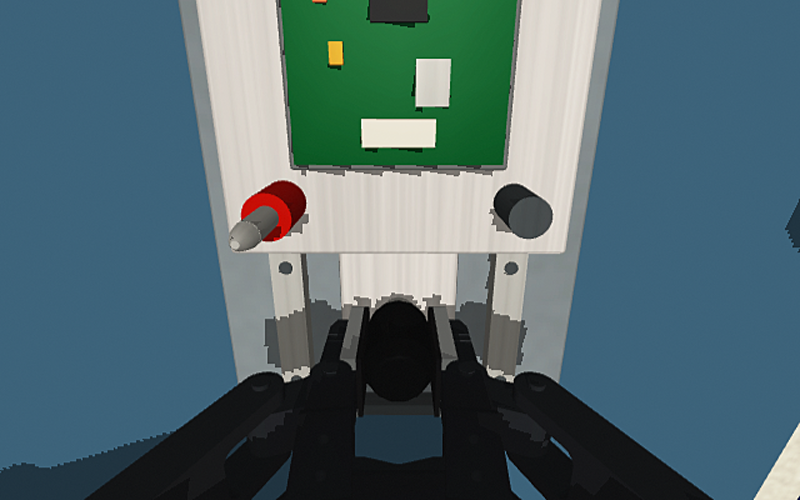

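Emit:
apply_moves:
  moves:
    - [[1, -10, 0, 0, 0, 0, 0], [1, -22, 0, 0, 0, 0, 0], [1, -34, 0, 0, 0, 0, 0], [1, -46, 0, 0, 0, 0, 0], [1, -58, 0, 0, 0, 0, 0], [1, -68, 0, 0, 0, 0, 0], [1, -74, 0, 0, 0, 0, 0], [1, -76, 0, 0, 0, 0, 0]]

```text
clock: 3.85
eef_pos: [0.5548, 0.0979, 0.0475]
tool_rot: [[0.149, -0.0, 0.989], [-0.989, -0.003, 0.149], [0.003, -1.0, -0.0]]
wrist_force: [0.8, -5.2, 0.8]
grip_width: 0.0228
```

Emit:
apply_moves:
  moves:
    - [[1, -3, 0, 0, 0, 0, 0], [1, -5, 0, 0, 0, 0, 0], [1, -7, 0, 0, 0, 0, 0], [1, -9, 0, 0, 0, 0, 0], [1, -9, 0, 0, 0, 0, 0]]

```text
clock: 4.35
eef_pos: [0.5538, 0.1046, 0.0475]
tool_rot: [[0.148, 0.0, 0.989], [-0.989, -0.006, 0.148], [0.006, -1.0, -0.001]]
wrist_force: [0.1, -4.9, 1.4]
grip_width: 0.0228
```

Emit:
apply_moves:
  moves:
    - [[1, -3, 0, 0, 0, 0, 0], [1, -5, 0, 0, 0, 0, 0], [1, -7, 0, 0, 0, 0, 0], [1, -7, 0, 0, 0, 0, 0]]

```text
clock: 4.75
eef_pos: [0.5538, 0.1045, 0.0474]
tool_rot: [[0.144, 0.0, 0.99], [-0.99, -0.015, 0.144], [0.015, -1.0, -0.002]]
wrist_force: [0.8, -11.2, 2.0]
grip_width: 0.0231
```

Emit:
apply_moves:
  moves:
    - [[1, -6, 0, 0, 0, 0, 0], [1, -12, 0, 0, 0, 0, 0], [1, -12, 0, 0, 0, 0, 0]]

```text
clock: 5.05
eef_pos: [0.5538, 0.1043, 0.0474]
tool_rot: [[0.138, 0.0, 0.99], [-0.99, -0.031, 0.138], [0.031, -1.0, -0.004]]
wrist_force: [1.0, -18.3, 5.3]
grip_width: 0.0235
```

```bash
python3 -c "
from h import *
s=readout.sense();print(s['eef_pos'],s['wrist_force'],s['grip_width'],s['joints'])
c=capture('wrist');np.save('w3.npy',c,allow_pickle=True);crop(c,'w3.png',0,0,640,400,1.25)
c=capture('side');crop(c,'s3.png',270,145,375,240,6);np.save('side3.npy',c,allow_pickle=True)
"
```

```text
[0.55377156 0.10432723 0.04742348] [  0.96010528 -18.27515554   5.32556805] 0.023476979926360553 [  7.72023203  32.61235455 -29.74576866  96.76912289  20.79169482
  56.54337019 -22.05208928]
```

View pics/w3.png

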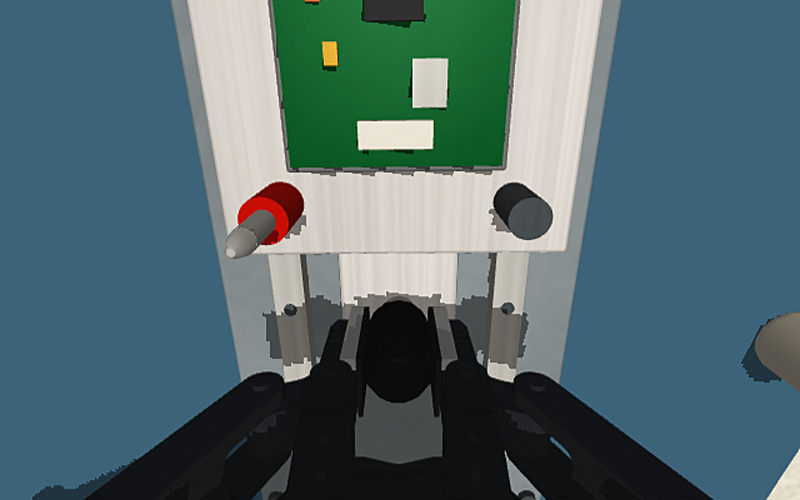

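View pics/s3.png

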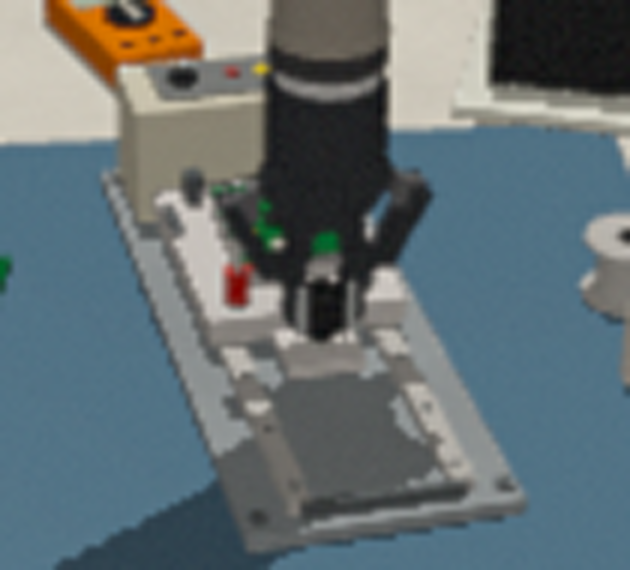

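```bash
python3 -c "
from h import *
goto([.5538,.1045,.0474],8.6)
goto([.5538,.1045,.1674],8.6)"
```

```text
[-0.2, -0.0, 0.0] [0.0042, -0.0125, 0.0305] dist 0.16932451223663597 ang 1.9052444815187555
[3.5, -119.9, -0.4] [0.0042, -0.0125, 0.0305] dist 119.99815324076202 ang 1.9052444815187555
```

Emit:
apply_moves:
  moves:
    - [[1, 0, 0, 0, 0, 0, 0], [0.7, 0, 0, 0, 0, 0, 0], [0.3, 0, 0, 0, 0, 0, 0], [0, 0, 0, 0, 0, 0, 0], [0, 0, 0, 0, 0.004, -0.012, 0.03], [0, 0, 0, 0, 0.004, -0.012, 0.03], [0, 1, -30, 0, 0.004, -0.012, 0.03], [0, 2, -60, 0, 0.004, -0.012, 0.03], [0, 3, -90, 0, 0.004, -0.012, 0.03], [0, 3.5, -120, 0, 0.004, -0.012, 0.03], [0, 3.5, -120, 0, 0.004, -0.012, 0.03], [0, 3.5, -120, 0, 0.004, -0.012, 0.03]]

```text
clock: 6.35
eef_pos: [0.5545, 0.1054, 0.1681]
tool_rot: [[0.15, 0.001, 0.989], [-0.989, -0.0, 0.15], [0.001, -1.0, 0.001]]
wrist_force: [-0.8, 0.4, -1.0]
grip_width: 0.0853
```

```bash
python3 -c "
from h import *
s=readout.sense();print(s['eef_pos'],s['wrist_force'],s['grip_width'],s['joints'])
c=capture('wrist');np.save('w4.npy',c,allow_pickle=True);crop(c,'w4.png',0,0,640,400,1.25)
c=capture('side');crop(c,'s4.png',270,145,375,240,6);np.save('side4.npy',c,allow_pickle=True)
goto([.4855,-.286,.17],-22.1)
"
```

```text
[0.55446652 0.10535533 0.16808196] [-0.83313051  0.38865551 -1.01473077] 0.08530127902464539 [ 11.54139243  25.42400217 -33.54906618  89.1158153   14.69408595
  69.8272808  -15.91444133]
[376.0, -3.1, -125.4] [0.0025, 0.5358, 0.0016] dist 396.3796306640274 ang 30.699074944544236
```

View pics/w4.png

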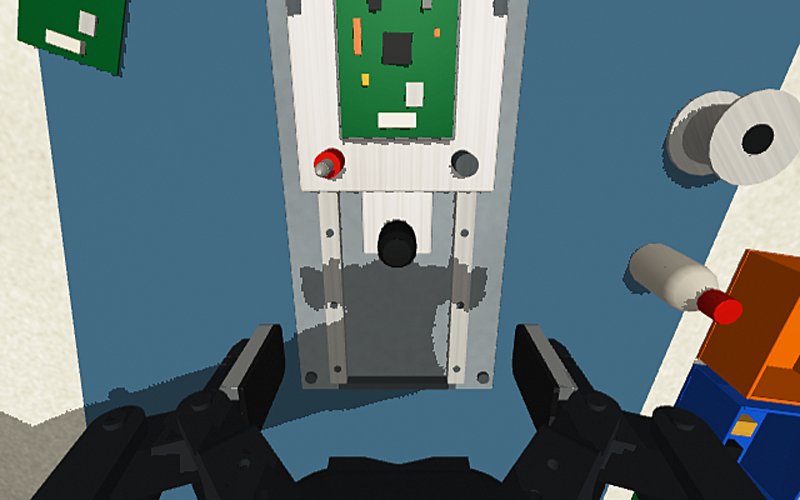

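Emit:
apply_moves:
  moves:
    - [[0, -40, 0, 0, 0, 0, 0], [0, -80, 0, 0, 0, 0, 0], [0, -90, 0, 0, 0, 0, 0], [0, -90, 0, 0, 0, 0, 0], [0, -90, 0, 0, 0, 0, 0]]

```text
clock: 6.95
eef_pos: [0.5397, 0.1918, 0.1649]
tool_rot: [[0.149, -0.004, 0.989], [-0.989, -0.004, 0.149], [0.003, -1.0, -0.005]]
wrist_force: [0.4, -0.4, -1.7]
grip_width: 0.0854
```

```bash
python3 -c "
from h import *
s=readout.sense();print(s['eef_pos'],s['joints'],s['qvel'])
c=capture('wrist');np.save('w5.npy',c,allow_pickle=True);crop(c,'w5.png',0,0,640,400,1.25)
"
```

```text
[0.53966775 0.19182068 0.16489783] [  2.77022272  27.03885204 -34.38493164  87.58219709  15.86509513
  70.61249598 -25.51597871] [ 1.52942672 -0.33904287  1.24439117 -0.144736    0.05125547  0.07746904
 -0.13031796]
```

View pics/w5.png

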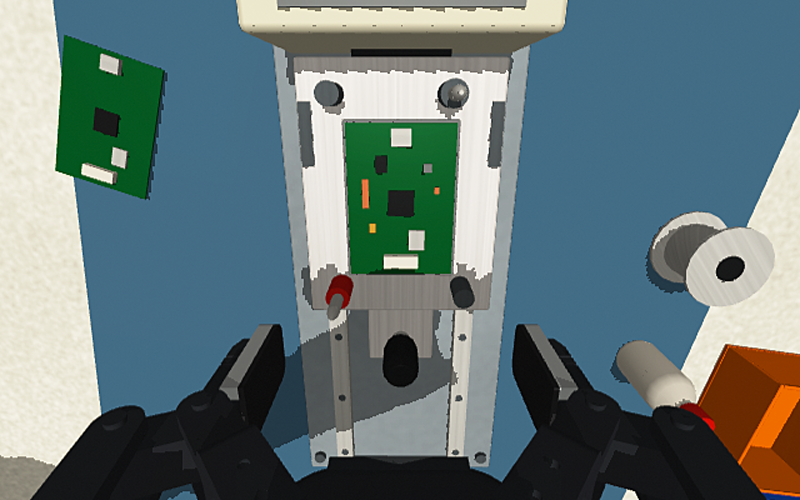

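```bash
python3 -c "
from h import *
c=np.load('w5.npy',allow_pickle=True).item()
crop(c,'w5a.png',230,40,420,130,4.2)
crop(c,'w5b.png',230,200,420,320,4.2)
"
```

```text
(no output)
```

View pics/w5a.png

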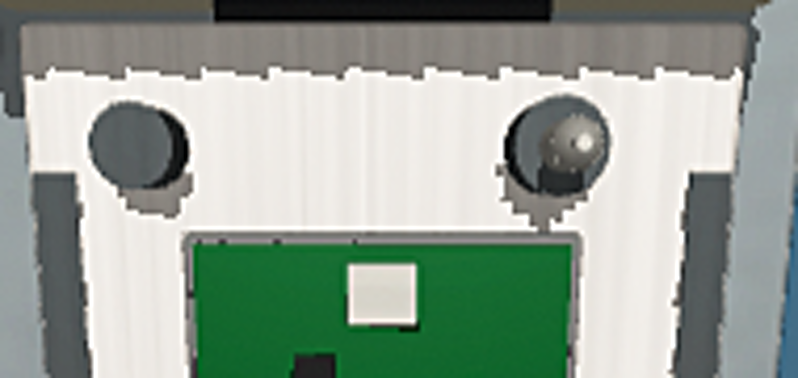

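View pics/w5b.png

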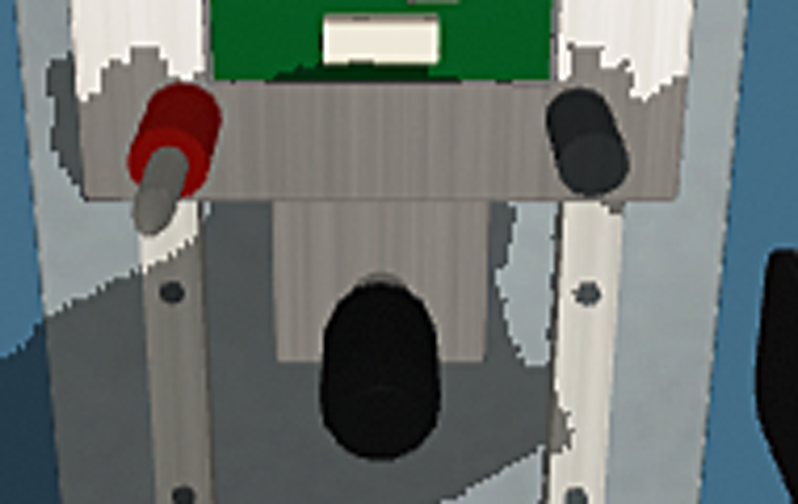

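```bash
cat > fitc.py <<'E'
from h import *
from scipy.optimize import least_squares
c=np.load("w5.npy",allow_pickle=True).item()
a=lambda X,Y:(230+(X+.5)/4.2-.5,40+(Y+.5)/4.2-.5); b=lambda X,Y:(230+(X+.5)/4.2-.5,200+(Y+.5)/4.2-.5)
Q=[(a(131,145),(.064,.042,.066)),(a(561,144),(.064,-.03,.066)),(a(22,24),(.085,.065,.044)),(a(752,24),(.085,-.065,.044)),(b(85,198),(-.085,.065,.044)),(b(677,198),(-.085,-.065,.044)),(b(592,162),(-.064,-.042,.066)),(b(169,163),(-.064,.042,.066)),(b(380,402),(-.115,0,.080)),
(a(193,243),(.05,.035,.061)),(a(575,243),(.05,-.035,.061)),(b(213,80),(-.05,.035,.061)),(b(553,79),(-.05,-.035,.061))]
def W(q,p):
    x,y,th=q[:3]; C,s=np.cos(th),np.sin(th); return np.array([x+C*p[0]-s*p[1],y+s*p[0]+C*p[1],p[2]+(q[3] if len(q)>3 else 0)])
for q0 in ([.536,.217,1.72],[.536,.217,1.72,0]):
    r=least_squares(lambda q:np.concatenate([proj(c,W(q,p))-u for u,p in Q]),q0)
    print(r.x,np.degrees(r.x[2])); print(np.round(np.array([proj(c,W(r.x,p))-u for u,p in Q]),1).tolist())
E
python3 fitc.py
```

```text
[0.537742   0.21789804 1.71993661] 98.54510861715978
[[0.1, -0.3], [0.8, 0.0], [-1.4, -1.2], [0.2, -1.0], [-0.5, 1.1], [0.6, 1.6], [0.6, 0.5], [0.0, -0.0], [0.2, 5.3], [-2.7, -3.0], [2.6, -2.9], [-2.0, 1.8], [1.4, 2.3]]
[ 0.53784861  0.21714273  1.7199621  -0.00455002] 98.54656947316967
[[1.3, 0.9], [-0.0, 1.3], [0.2, 0.6], [-1.5, 0.7], [0.6, -0.5], [-0.5, -0.1], [-0.3, -1.2], [0.8, -1.7], [0.2, 2.7], [-1.8, -2.1], [1.6, -2.0], [-1.3, 0.5], [0.7, 0.9]]
```

```bash
python3 -c "
from h import *
goto([.4855,-.286,.18],-22.1)
"
```

```text
[463.9, -12.9, -124.2] [0.0034, 0.5332, 0.0043] dist 480.3702168690495 ang 30.55412033296461
```

Emit:
apply_moves:
  moves:
    - [[0, 44, -12, -12, 0.003, 0.05, 0.004], [0, 88, -13, -24, 0.003, 0.1, 0.004], [0, 132, -13, -36, 0.003, 0.15, 0.004], [0, 176, -13, -48, 0.003, 0.2, 0.004], [0, 220, -13, -60, 0.003, 0.25, 0.004], [0, 264, -13, -72, 0.003, 0.3, 0.004], [0, 308, -13, -84, 0.003, 0.35, 0.004], [0, 352, -13, -96, 0.003, 0.4, 0.004], [0, 396, -13, -108, 0.003, 0.45, 0.004], [0, 440, -13, -118, 0.003, 0.5, 0.004], [0, 464, -13, -124, 0.003, 0.533, 0.004], [0, 464, -13, -124, 0.003, 0.533, 0.004]]

```text
clock: 8.2
eef_pos: [0.4828, -0.293, 0.1794]
tool_rot: [[-0.387, -0.003, 0.922], [-0.922, -0.003, -0.387], [0.004, -1.0, -0.001]]
wrist_force: [-0.2, -0.3, 0.2]
grip_width: 0.0854
```

```bash
python3 -c "
from h import *
s=readout.sense();print(s['eef_pos'],s['joints'])
c=capture('wrist');np.save('w6.npy',c,allow_pickle=True);crop(c,'w6.png',0,0,640,400,1.25)
c=capture('top');crop(c,'t6.png',215,165,355,245,5.5);
"
```

```text
[ 0.48275235 -0.29295838  0.17938697] [ 43.14878304  22.68473936 -18.82266587  88.41115885   7.82471729
  70.23734373   0.26946418]
```

View pics/w6.png

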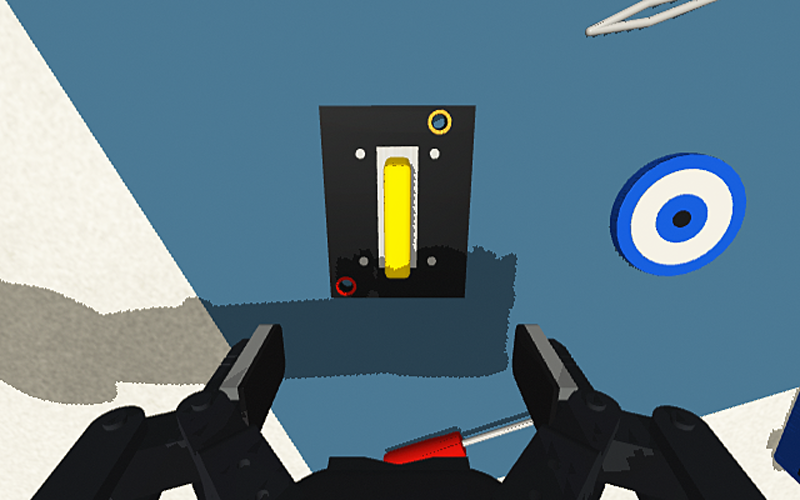

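View pics/t6.png

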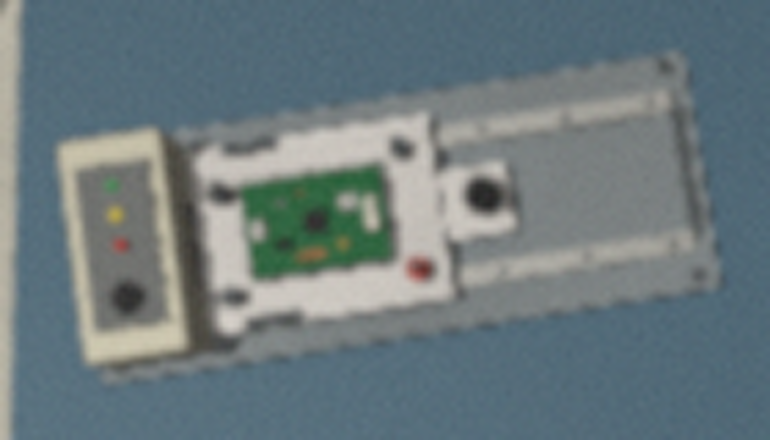

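```bash
python3 - <<'E'
from h import *
from scipy.optimize import least_squares
c=np.load("w6.npy",allow_pickle=True).item()
g=lambda X,Y:((X+.5)/1.25-.5,(Y+.5)/1.25-.5)
Q=[(g(319,106),(.075,.055,.022)),(g(475,106),(.075,-.055,.022)),(g(464,297),(-.075,-.055,.022)),(g(332,297),(-.075,.055,.022)),(g(440,122),(.064,-.03,.022)),(g(346,286),(-.064,.042,.022))]
def W(q,p):
    x,y,th=q[:3]; C,s=np.cos(th),np.sin(th); return np.array([x+C*p[0]-s*p[1],y+s*p[0]+C*p[1],p[2]])
r=least_squares(lambda q:np.concatenate([proj(c,W(q,p))-u for u,p in Q]),[.4855,-.286,1.18])
print(r.x,np.degrees(r.x[2])); print(np.round(np.array([proj(c,W(r.x,p))-u for u,p in Q]),1).tolist())
jaw=np.degrees(r.x[2])-90
goto([.4858,r.x[1],.030],jaw)
E
```

```text
[ 0.48573224 -0.28575808  1.17683728] 67.42780957409634
[[-0.1, -0.2], [0.6, -0.5], [0.4, 0.6], [-0.7, 0.7], [-0.4, -0.1], [0.2, -0.2]]
[-0.2, 149.7, 0.6] [0.0014, 0.007, -0.0011] dist 149.71111710198207 ang 0.4136852284422784
```

Emit:
apply_moves:
  moves:
    - [[0, 0, 35, 0, 0.001, 0.007, -0.001], [0, 0, 70, 0, 0.001, 0.007, -0.001], [0, 0, 105, 0, 0.001, 0.007, -0.001], [0, 0, 130, 0, 0.001, 0.007, -0.001], [0, 0, 148, 0.5, 0.001, 0.007, -0.001], [0, 0, 149, 0.5, 0.001, 0.007, -0.001], [0, 0, 149, 0.5, 0.001, 0.007, -0.001], [0.5, 0, 149, 0.5, 0.001, 0.007, -0.001], [0.8, 0, 149, 0.5, 0.001, 0.007, -0.001], [1, 0, 149, 0.5, 0.001, 0.007, -0.001], [1, 0, 149, 0.5, 0.001, 0.007, -0.001], [1, 0, 149, 0.5, 0.001, 0.007, -0.001]]

```text
clock: 9.5
eef_pos: [0.4858, -0.2862, 0.0313]
tool_rot: [[-0.384, 0.0, 0.923], [-0.923, -0.0, -0.384], [0.0, -1.0, 0.0]]
wrist_force: [-0.0, -0.9, -2.1]
grip_width: 0.0178
```

Emit:
apply_moves:
  moves:
    - [[1, 0, 0, 0, 0, 0, 0], [1, 0, 0, 0, 0, 0, 0]]

```text
clock: 9.7
eef_pos: [0.4858, -0.2862, 0.0313]
tool_rot: [[-0.384, 0.0, 0.923], [-0.923, -0.0, -0.384], [0.0, -1.0, 0.0]]
wrist_force: [-0.6, 0.6, 1.0]
grip_width: 0.0171
```

```bash
python3 -c "
from h import *
s=readout.sense();print(s['eef_pos'],s['wrist_force'],s['grip_width'])
c=capture('wrist');np.save('w7.npy',c,allow_pickle=True);crop(c,'w7.png',0,0,640,400,1.25)
"
```

```text
[ 0.48579466 -0.28621225  0.03127259] [-0.64425834  0.58523271  0.994771  ] 0.01710627819485588
```

View pics/w7.png

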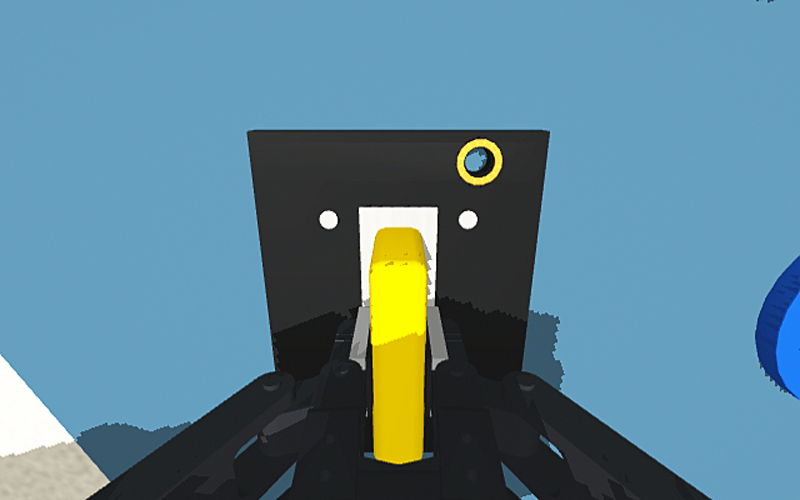

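```bash
cat > fitp.py <<'E'
from h import *
from scipy.optimize import least_squares
import sys
def fitplate(c,Q,z,q0):
    def W(q,p):
        x,y,th=q[:3]; C,s=np.cos(th),np.sin(th); return np.array([x+C*p[0]-s*p[1],y+s*p[0]+C*p[1],z])
    r=least_squares(lambda q:np.concatenate([proj(c,W(q,p))-u for u,p in Q]),q0)
    print(r.x,np.degrees(r.x[2])); print(np.round(np.array([proj(c,W(r.x,p))-u for u,p in Q]),1).tolist()); return r.x
E
python3 - <<'E'
from fitp import *
c=np.load("w7.npy",allow_pickle=True).item()
g=lambda X,Y:((X+.5)/1.25-.5,(Y+.5)/1.25-.5)
Q=[(g(248,130),(.075,.055)),(g(549,130),(.075,-.055)),(g(480,161),(.064,-.03))]
q=fitplate(c,Q,.022,[.4857,-.286,1.177])
s=readout.sense(); R0=s['tool_rot']; print(R0.T@(np.array([q[0],q[1],.002])-s['eef_pos']))
goto([.4858,-.2862,.19],-22.5)
E
```

```text
[ 0.48683991 -0.28566579  1.177492  ] 67.46532204947172
[[-1.0, 0.2], [1.3, 0.2], [-0.3, -0.1]]
[-0.00089021  0.02927556  0.00074291]
[0.0, -158.7, 0.1] [-0.0004, -0.0016, 0.0001] dist 158.72458456727486 ang 0.09164501320686284
```

Emit:
apply_moves:
  moves:
    - [[1, 0, -15, 0, 0, -0.001, 0], [1, 0, -40, 0, 0, -0.001, 0], [1, 0, -75, 0, 0, -0.001, 0], [1, 0, -110, 0, 0, -0.001, 0], [1, 0, -140, 0, 0, -0.001, 0], [1, 0, -155, 0, 0, -0.001, 0], [1, 0, -155, 0, 0, -0.001, 0]]

```text
clock: 10.45
eef_pos: [0.4869, -0.2867, 0.1882]
tool_rot: [[-0.383, 0.004, 0.924], [-0.924, -0.002, -0.383], [0.001, -1.0, 0.004]]
wrist_force: [0.9, -0.1, -2.5]
grip_width: 0.017
```

```bash
python3 -c "
from h import *
s=readout.sense();print(s['eef_pos'],s['wrist_force'],s['torque'],s['grip_width'])
goto([.5371,.2171,.17],8.55)
"
```

```text
[ 0.48694838 -0.28666209  0.18815805] [ 0.88064498 -0.14220449 -2.52000181] [-0.01858458 -0.1090794   0.01018412] 0.017029997306055252
[-484.5, 17.2, -146.8] [-0.0042, -0.5425, 0.0019] dist 506.57787267648837 ang 31.086462681681784
```

Emit:
apply_moves:
  moves:
    - [[1, -20, 0, -6, -0.002, -0.02, 0.001], [1, -58, 2, -18, -0.004, -0.06, 0.002], [1, -100, 4, -30, -0.004, -0.11, 0.002], [1, -143, 6, -43, -0.004, -0.16, 0.002], [1, -186, 8, -56, -0.004, -0.21, 0.002], [1, -229, 8, -69, -0.004, -0.26, 0.002], [1, -272, 8, -82, -0.004, -0.31, 0.002], [1, -315, 8, -95, -0.004, -0.36, 0.002], [1, -358, 8, -108, -0.004, -0.41, 0.002], [1, -400, 8, -121, -0.004, -0.455, 0.002], [1, -436, 8, -132, -0.004, -0.495, 0.002], [1, -462, 8, -140, -0.004, -0.525, 0.002]]

```text
clock: 11.65
eef_pos: [0.5319, 0.198, 0.1769]
tool_rot: [[0.138, -0.005, 0.99], [-0.99, 0.001, 0.138], [-0.002, -1.0, -0.004]]
wrist_force: [0.0, -0.0, -3.7]
grip_width: 0.0173
```

```bash
python3 -c "
from h import *
s=readout.sense();print(s['joints'])
goto([.5371,.2171,.165],8.55)
"
```

```text
[  3.03780542  25.99810849 -35.45042136  87.50972668  15.32768085
  71.64709652 -26.62880562]
[-18.2, 11.9, 7.9] [0.0043, -0.0108, -0.002] dist 23.126306753366126 ang 0.6758002014960832
```

Emit:
apply_moves:
  moves:
    - [[1, -12, 6, 5, 0.004, -0.01, -0.002], [1, -18, 12, 8, 0.004, -0.01, -0.002], [1, -18, 12, 8, 0.004, -0.01, -0.002], [1, -18, 12, 8, 0.004, -0.01, -0.002], [1, -18, 12, 8, 0.004, -0.01, -0.002]]

```text
clock: 12.15
eef_pos: [0.5377, 0.2149, 0.1647]
tool_rot: [[0.145, -0.0, 0.989], [-0.989, -0.002, 0.145], [0.002, -1.0, -0.001]]
wrist_force: [0.3, -0.4, -3.8]
grip_width: 0.0171
```

```bash
python3 -c "
from h import *
s=readout.sense();print(s['eef_pos'],s['wrist_force'])
c=capture('wrist');np.save('w8.npy',c,allow_pickle=True);crop(c,'w8.png',0,0,640,400,1.25)
c=capture('side');np.save('s8.npy',c,allow_pickle=True);crop(c,'s8.png',260,110,380,220,5.4)
goto([.5371,.2171,.145],8.55)
"
```

```text
[0.53767089 0.2148714  0.16469417] [ 0.26812904 -0.35710965 -3.82060179]
[-1.8, 20.2, -0.5] [-0.0002, -0.0032, 0.0008] dist 20.252061086732105 ang 0.18672609318090352
```

View pics/w8.png

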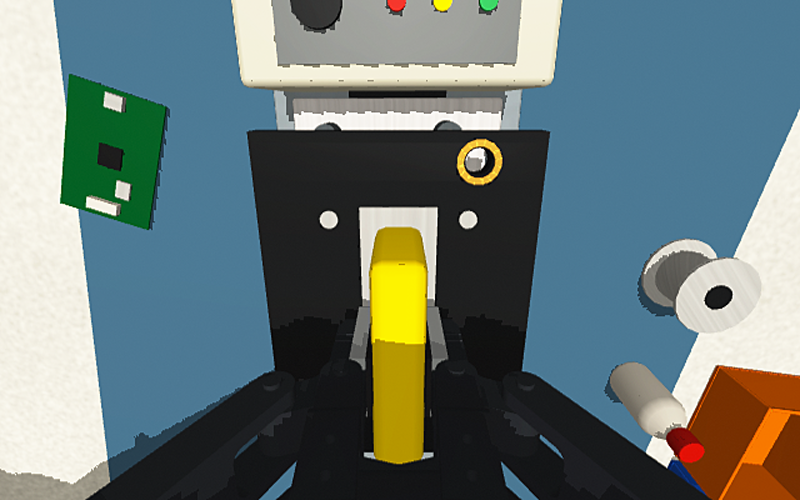

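View pics/s8.png

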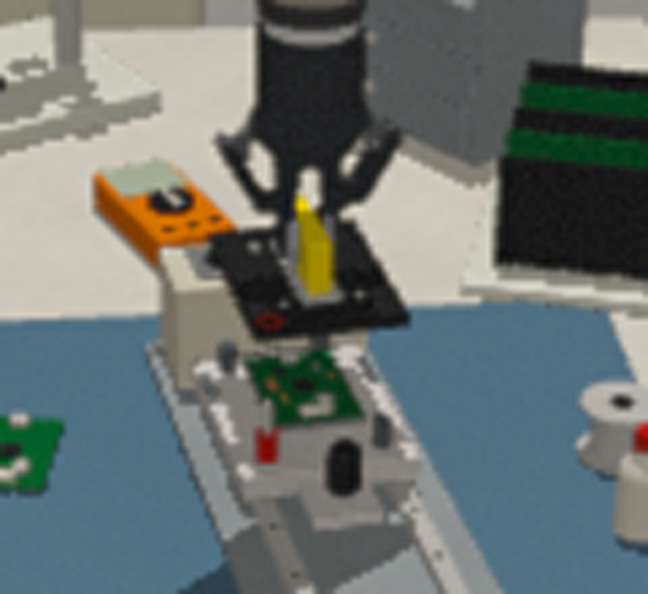

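```bash
python3 -c "
from h import *
c=np.load('w8.npy',allow_pickle=True).item()
crop(c,'w8z.png',355,105,415,150,12)
C=np.array([.537,.2177]);th=np.radians(98.55)
d=np.array([np.cos(th),np.sin(th)]);n=np.array([-d[1],d[0]])
B=C+.064*d-.03*n
for z in (.066,.084,.092): 
  u=proj(c,[*B,z]); print(z,u,(u-[355,105]+.5)*12-.5)
"
```

```text
0.066 [358.5125105  108.21692396] [47.65012601 44.10308747]
0.084 [361.64398046 110.32120179] [85.22776551 69.35442143]
0.092 [363.19912523 111.36622432] [103.88950274  81.89469179]
```

View pics/w8z.png

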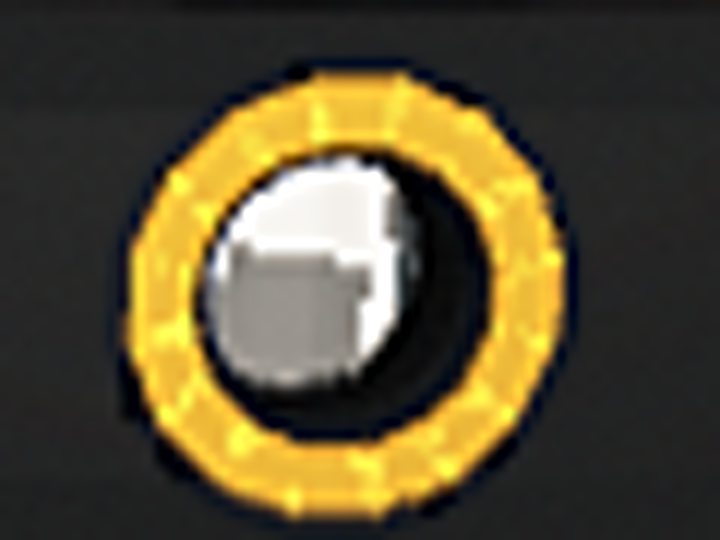

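Emit:
apply_moves:
  moves:
    - [[1, -2, 10, -0.5, 0, -0.003, 0.001], [1, -2, 22, -0.5, 0, -0.003, 0.001], [1, -2, 34, -0.5, 0, -0.003, 0.001], [1, -2, 45, -0.5, 0, -0.003, 0.001], [1, -2, 45, -0.5, 0, -0.003, 0.001], [1, -2, 45, -0.5, 0, -0.003, 0.001]]

```text
clock: 12.85
eef_pos: [0.5367, 0.2173, 0.1196]
tool_rot: [[0.149, -0.001, 0.989], [-0.989, 0.0, 0.149], [-0.0, -1.0, -0.001]]
wrist_force: [-0.3, 0.7, -3.2]
grip_width: 0.017
```

```bash
cat > bz.py <<'E'
from h import *
import sys
n=sys.argv[1]
s=readout.sense();print(s['eef_pos'],s['wrist_force'],s['torque'])
c=capture('wrist');np.save(n+'.npy',c,allow_pickle=True);crop(c,n+'z.png',345,100,425,160,10)
C=np.array([.537,.2177]);th=np.radians(98.55)
d=np.array([np.cos(th),np.sin(th)]);m=np.array([-d[1],d[0]])
B=C+.064*d-.03*m
for z in (.066,.084,.092): 
  u=proj(c,[*B,z]); print(z,(u-[345,100]+.5)*10-.5)
c=capture('side');np.save('s'+n+'.npy',c,allow_pickle=True);crop(c,'s'+n+'.png',260,110,380,220,5.4)
goto([.5371,.2171,.105],8.55)
E
python3 bz.py w9
```

```text
[0.53673837 0.21727104 0.11959142] [-0.34896487  0.65760741 -3.15327555] [-0.00884358  0.02094765  0.07185559]
0.066 [239.54258878 192.82310226]
0.084 [287.97845134 228.61037611]
0.092 [312.66225384 246.84822619]
[0.6, 15.7, -0.5] [-0.0014, -0.0001, -0.0007] dist 15.723996685978799 ang 0.09042697833418037
```

View pics/w9z.png

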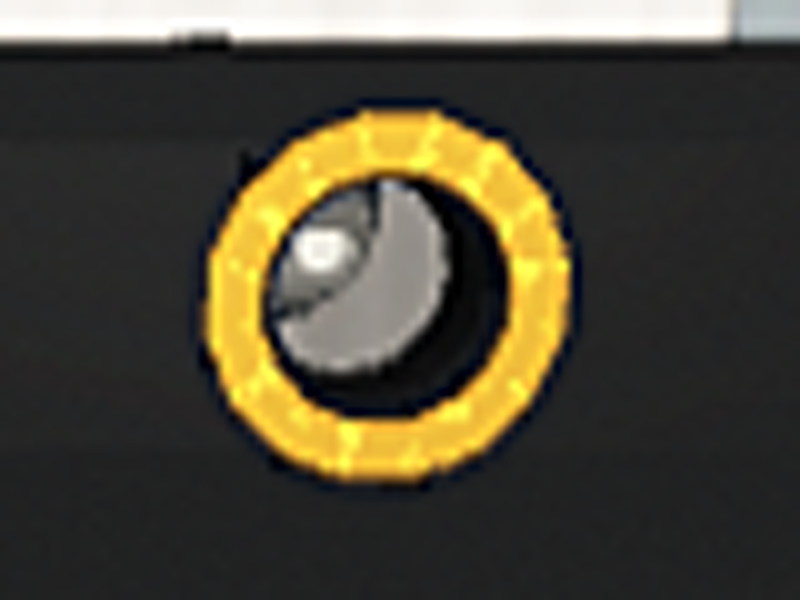

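View pics/sw9.png

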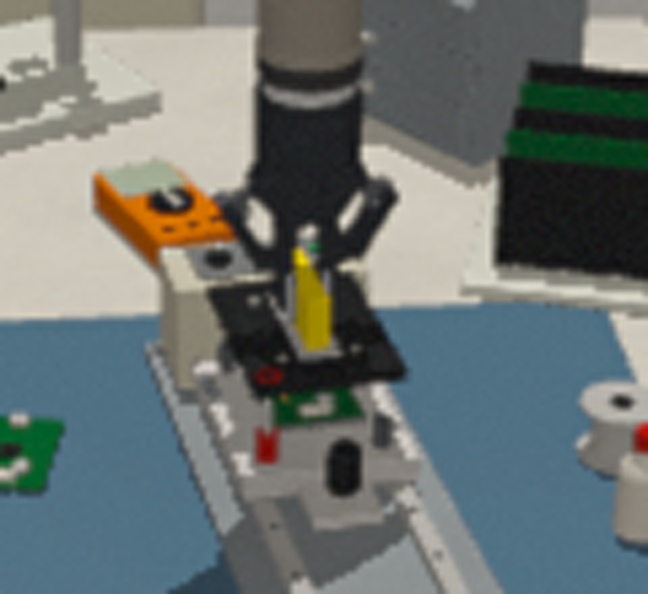

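Emit:
apply_moves:
  moves:
    - [[1, 0.5, 0, 0.7, -0.001, 0, -0.001], [1, 0.5, 5, 0.7, -0.001, 0, -0.001], [1, 0.5, 10, 0.7, -0.001, 0, -0.001], [1, 0.5, 14, 0.7, -0.001, 0, -0.001], [1, 0.5, 16, 0.7, -0.001, 0, -0.001], [1, 0.5, 16, 0.7, -0.001, 0, -0.001]]

```text
clock: 13.55
eef_pos: [0.5378, 0.2171, 0.104]
tool_rot: [[0.149, -0.001, 0.989], [-0.989, -0.001, 0.149], [0.001, -1.0, -0.001]]
wrist_force: [0.8, -0.3, -4.5]
grip_width: 0.017
```

```bash
python3 bz.py w10
```

```text
[0.53782467 0.21710935 0.10403062] [ 0.76546746 -0.26403027 -4.4607363 ] [ 0.02705984 -0.00469668  0.02469311]
0.066 [261.91144621 217.48230829]
0.084 [317.19191865 259.45887052]
0.092 [345.71288947 281.11592686]
[0.2, -0.3, -1.2] [-0.0003, 0.0, 0.0002] dist 1.2390002623393275 ang 0.021856210913201345
```

View pics/w10z.png

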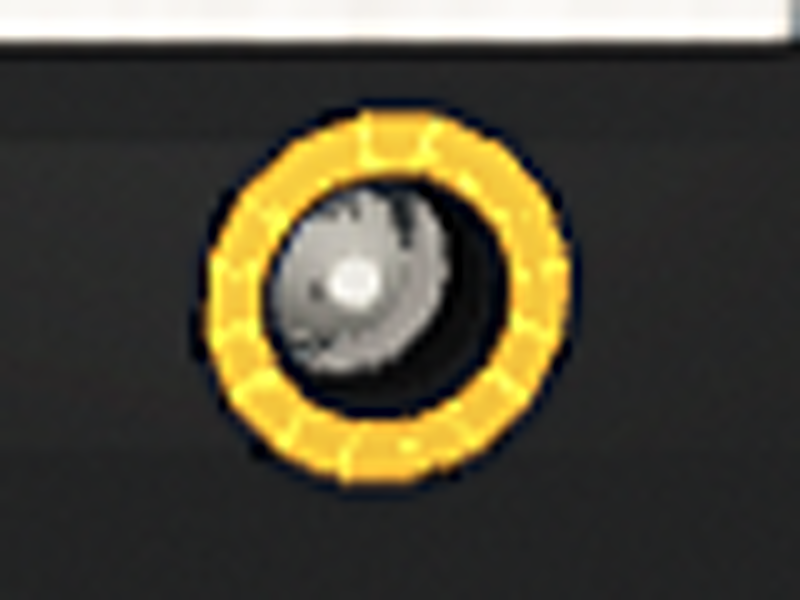

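View pics/sw10.png

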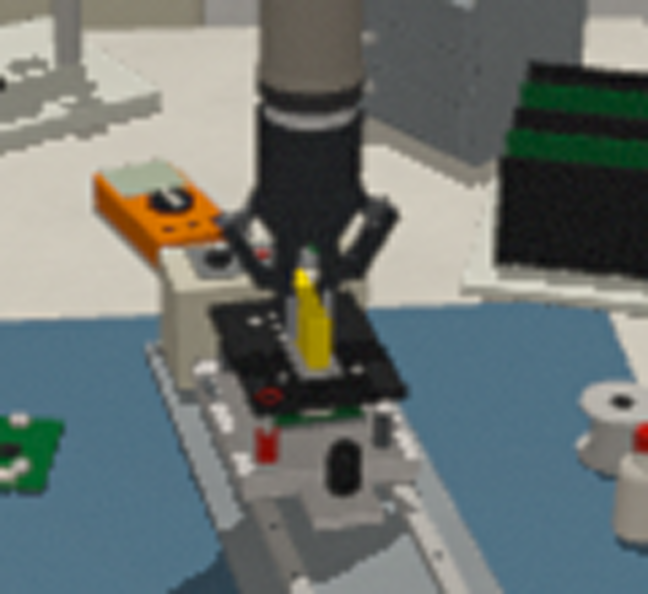

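Emit:
apply_moves:
  moves:
    - [[1, 0, 4, -0.3, 0, 0, 0], [1, 0, 8, -0.3, 0, 0, 0], [1, 0, 12, -0.3, 0, 0, 0], [1, 0, 14, -0.3, 0, 0, 0], [1, 0, 14, -0.3, 0, 0, 0]]

```text
clock: 14.15
eef_pos: [0.538, 0.2173, 0.0906]
tool_rot: [[0.149, 0.0, 0.989], [-0.989, -0.0, 0.149], [0.0, -1.0, 0.0]]
wrist_force: [-0.2, 0.4, -3.2]
grip_width: 0.0173
```

Emit:
apply_moves:
  moves:
    - [[1, 0, 4, 0, 0, 0, 0], [1, 0, 8, 0, 0, 0, 0], [1, 0, 11, 0, 0, 0, 0], [1, 0, 11, 0, 0, 0, 0], [1, 0, 11, 0, 0, 0, 0]]

```text
clock: 14.65
eef_pos: [0.538, 0.2176, 0.0851]
tool_rot: [[0.148, 0.002, 0.989], [-0.989, -0.002, 0.148], [0.002, -1.0, 0.002]]
wrist_force: [-10.3, -5.5, 25.4]
grip_width: 0.0172
```

```bash
python3 bz.py w11; python3 -c "
from h import *
s=readout.sense();print(s['eef_pos'],s['wrist_force'],s['grip_width'])
c=np.load('w11.npy',allow_pickle=True).item();crop(c,'w11f.png',0,0,640,400,1.25)
c=np.load('sw11.npy',allow_pickle=True).item();crop(c,'s11.png',280,145,360,210,9)"
```

```text
[0.53803212 0.21759576 0.08514108] [-10.27337137  -5.49021376  25.38432836] [-1.13594067  2.38230587 -0.00266312]
0.066 [312.88666847 270.0714921 ]
0.084 [382.2570849  324.11047422]
0.092 [418.69558547 352.49576557]
[0.4, -19.9, -0.9] [-0.002, -0.0003, 0.0019] dist 19.886535904033913 ang 0.15900022919202972
[0.53799856 0.21762343 0.08514067] [-9.38360271 -7.4027399  25.39284589] 0.01715619037394689
```

View pics/w11f.png

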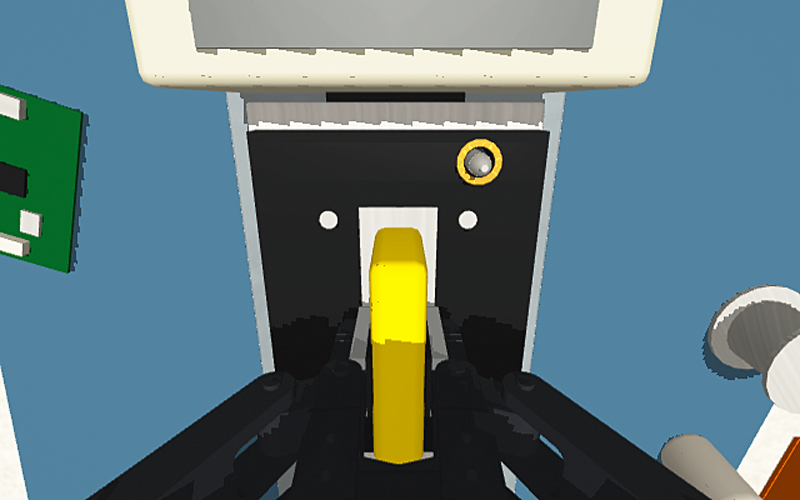

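View pics/s11.png

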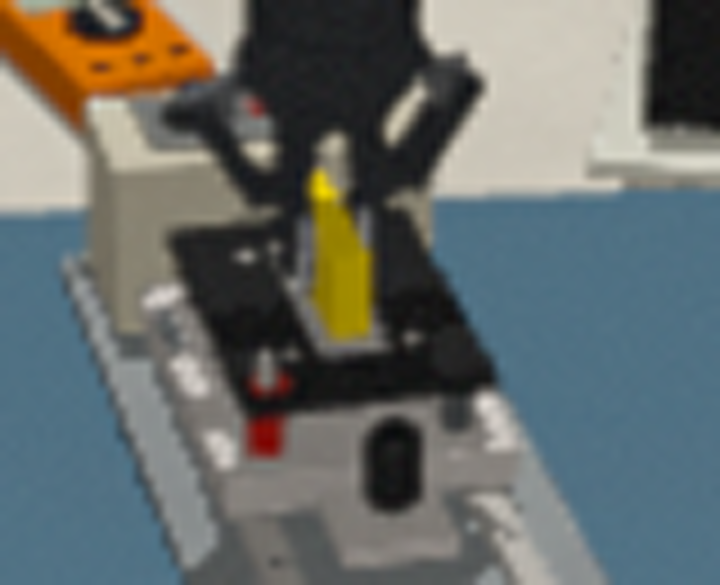

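Emit:
apply_moves:
  moves:
    - [[1, -1, 6, -1.5, 0, 0, 0], [1, -1, 6, -1.5, 0, 0, 0], [1, -1, 6, -1.5, 0, 0, 0]]

```text
clock: 15.05
eef_pos: [0.5381, 0.2176, 0.0852]
tool_rot: [[0.147, 0.007, 0.989], [-0.989, -0.004, 0.147], [0.005, -1.0, 0.006]]
wrist_force: [-7.9, -7.4, 26.1]
grip_width: 0.0169
```

```bash
python3 -c "
from h import *
goto([.538,.2180,.0792],8.55)"
```

```text
[-0.5, 6.0, -0.1] [-0.0063, -0.002, 0.0047] dist 5.986630362696228 ang 0.46510263714042943
```

Emit:
apply_moves:
  moves:
    - [[1, -1, 5, -0.5, -0.006, -0.002, 0.005], [1, -1, 5, -0.5, -0.01, -0.002, 0.008], [1, -1, 5, -0.5, -0.01, -0.002, 0.008], [1, -1, 5, -0.5, -0.01, -0.002, 0.008]]

```text
clock: 15.45
eef_pos: [0.538, 0.2176, 0.0852]
tool_rot: [[0.148, -0.002, 0.989], [-0.989, -0.0, 0.148], [-0.0, -1.0, -0.002]]
wrist_force: [-9.8, -6.6, 22.9]
grip_width: 0.0169
```

```bash
python3 bz.py w12; python3 -c "
from h import *
c=np.load('w12.npy',allow_pickle=True).item();crop(c,'w12f.png',0,0,640,400,1.25)
c=capture('top');crop(c,'t12.png',215,130,500,280,2.8)"
```

```text
[0.53799081 0.21762643 0.08516499] [-9.75518592 -6.5581238  22.9463542 ] [-1.35698757  1.7793514   0.03785625]
0.066 [314.43983851 271.81321746]
0.084 [382.558654   325.16783409]
0.092 [418.34099552 353.19464431]
[0.4, -19.8, -1.0] [0.0015, -0.0005, -0.0001] dist 19.863138035832108 ang 0.09290326709630158
```

View pics/w12f.png

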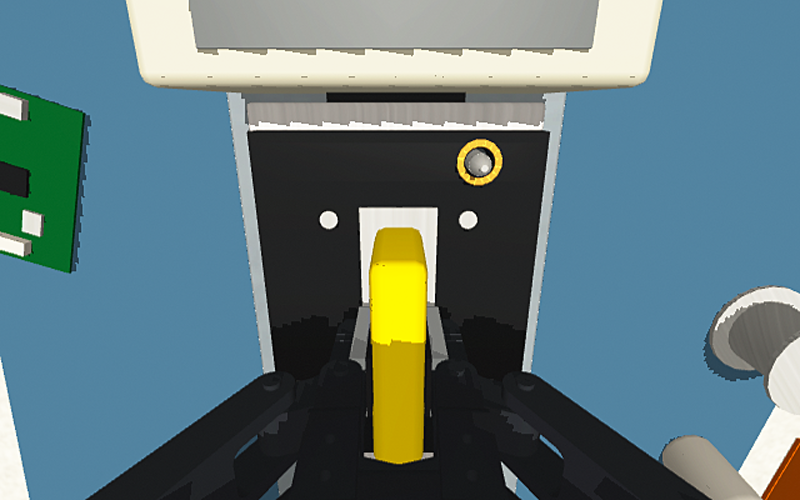

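View pics/t12.png

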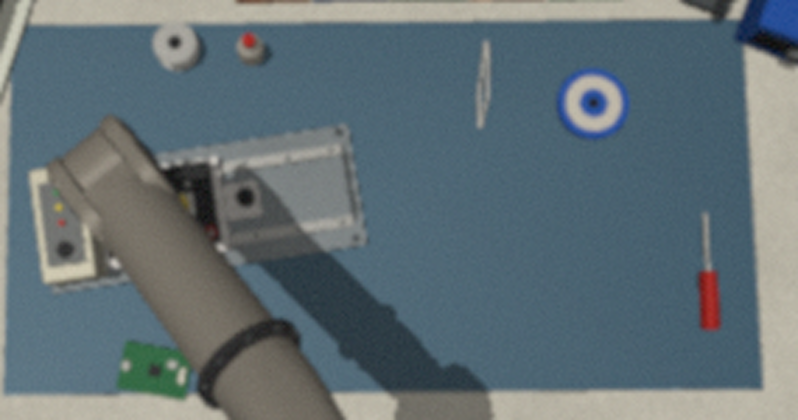

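```bash
python3 -c "
from rig import finish_job,readout
print(finish_job()); s=readout.sense(); print(s['clock'],s['eef_pos'],s['wrist_force'])"
```

```text
the job is handed in; nothing more can be done
None
the job is handed in; nothing more can be done
```

I slid the carriage home first, then fitted the plate over both dowels and pressed it down. I handed the job in at about 15.6 s, still gripping and pressing; no verdict came back.

- **Carriage:** I gripped the knob and slid it about 81 mm until it stopped dead, with the push force rising from 5 N of rail friction to 18 N. The top picture taken afterwards showed it at the dock. At the end the arm was still pushing it towards the dock with about 6.6 N, more than the rail friction.
- **Plate:** I turned it about 31° and lowered it with the red-ringed bore on the red-collared dowel. Pictures show dowel A's pin above the red ring and dowel B's tip through the brass-ringed bore.
- **Press:** The tool height settled at 85.2 mm, against 85.3 mm calculated for fully down. It stayed there when I pushed further. The final upward force is about 23 N, above the 10 to 13 N needed, and the tool is level to about 0.1°.
- **Disagreements:**
  - About 10 N of sideways load remains on the dowels. I tried to reduce it without much effect.
  - The cameras differed by 1 to 2 mm on the carriage's position, but the bores still slid down over the dowels without measurable force until I pressed.
- **Bystanders:** The final top picture shows the reel, tweezers, screwdriver, spool, bottle and finished board where they started. The multimeter was outside that picture, but the arm never went near it.

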